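Find the left-hand thread: uncap the fuel bottle of a brazing set

ROBOT

A 6-joint arm with a two-finger parallel gripper is mounted at the origin on the work surface. World frame = base frame: x ahead of the robot, y to its left, z up, the work surface at z = 0. Lengths are in m, angles in rad, forces in N, time in s.
With the tool pointing down it reaches from about 0.325 to 0.775 m from the base axis. Payload 5.5 kg.
Tool frame: the origin (TCP) lies midway between the tips of the shut fingers; the grasp point (between the pads) lies 19 mm behind it (r.tcp_to_grasp is the distance from the TCP to the grasp point, in m); z points along the fingers, y is the direction in which the jaws open and shut (so a half turn about z gives the same grasp; the last joint's range is limited). The gripper opens to 85 mm and grips with 20 to 120 N. Pads are 22 mm wide; open, the fingers measure 114 mm over their backs; the gripper's body (76 mm by 85 mm) begins 54 mm behind the grasp point. The pads swing forward as they close: fully open they stand 13 mm farther back than shut.
Start: joints at [-1.259, 0.091, 1.231, -0, 1.82, -0.057], TCP at [0.216, -0.56, 0.231] pointing down, gripper open.
Joint ranges: [-2.87, 2.87], [-0.86, 2.18], [0.17, 2.46], [-1.51, 4.65], [0.06, 2.69], [-2.65, 2.65]. Speed limits (rad/s): [2.57, 2.57, 3.01, 3.14, 3.14, 3.14].

INTERFACE

Orientations are given as a unit quaternion [w, x, y, z].
In Python, from cell import r gives the robot as it stands.
- The arm moves only by the tool servo_tool, never from a script. Its argument "series" is a list of rows, each an object with "rotation": the turn, a rotation vector about the tool's x, y, z in degrees, a list of three; "dp": the shift along the tool's x, y, z in mm, a list of three; "claw": the finger opening in mm, from 0 to 85.4. A call has exactly 8 rows; each row shifts and turns the pose as measured when the row begins, along the tool's axes as they then stand; what a row does not reach is not made up. A row lasts 1/12 s, in which the tool goes at most 41.7 mm and 7.16 degrees, less where a joint would pass 70% of its speed; a pose out of reach is approached as far as the arm can. A call with a gripper value outside its range is refused whole. The fingers move at their own pace and stop on an object; the grip force is fixed at half the most. Time passes only in rows, so rows that do not move let the fingers close, or fill a call up. It gives the time, the measured TCP pose, the force and the opening at its end, in the units of the state.
- r.get_obs(): the state, without advancing time (a new reading comes with each control period).
- r.grab_frame(name): name is "scene" or "top"; returns a dict with "frame" (400x640x3 uint8, red, green, blue), "depth" (400x640 float32, m along the optical axis (not along the pixel's ray), 0 where there is no reading), "fovy" (degrees; the focal length in pixels is half the picture's height over the tangent of half this angle, whatever the lens; pixels are square), "cx", "cy" (the principal point, pixels), "rvec" (rotation vector, rad) and "tvec" (3), from world to camera coordinates, as OpenCV has them. Camera axes: x right, y down, z forward; pixel columns grow to the right and rows downward; lengths in m; the calibration is good to about 2 mm. A picture is of the moment at which its call begins.
- r.sign_off(): hands the job in, once; it reports no verdict.
The state is a dict: "clock": time; "joint_positions": joint angles; "qd": joint speeds; "tau": joint torques, N m; "position": TCP position; "eef_rot": TCP orientation; "contact_force": force on the tool from outside, world axes, zero at the start; "torque": the same for the moment, N m; "opening": finger opening in m.
Only numpy, scipy, OpenCV 4.12 (cv2) and the standard library are available. Lean on these libraries where they do the work, as an engineer would, in place of code of your own. Each camera call takes 0.05 s, during which the arm holds its last target.

TASK

The two bottles of the brazing set in the stand look alike and their markings are gone; the fuel gas bottle is the one with the left-hand thread, so its cap loosens clockwise (seen from above), while the oxygen bottle's cap loosens anticlockwise as usual. Small trial turns either way will tell you which is which: without unscrewing the oxygen cap, unscrew the fuel cap and lift it well clear, 5 cm or more above its seat, and finish still holding it there in the gripper. Leave the oxygen bottle's cap screwed fully home and the other things on the bench where they are.

Things in the scene. Friction and masses are not known exactly. Their poses are not given: they have to be found in the camera images.
- stand: fixed steel bench stand for two gas bottles, 125 mm (x) by 290 mm (y), clamp plate 115 mm high, a bar 146 mm high at each y end. Origin: centre of its foot on the bench, z up. The two grey bottles, 71 mm in diameter, are clamped firmly with their axes at x = 0, y = +72 and -72 mm in the stand's frame; on each a brass valve with a small hand wheel (towards -x) carries the cap upright.
- cap_1: black plastic screw cap, 38 mm in diameter, 34 mm high, straight ribbed sides, about 40 g, on the +y bottle. Origin: centre of its underside, z up its axis. Screwed home its origin lies at x = 0, y = +72 mm, z = 235 mm in the stand's frame and its x axis along the stand's x. Grip its sides from above; a brass collar, 33 mm in diameter, begins 4 mm below its lower edge, and a valve hand wheel sticks out to the stand's -x, 20 mm lower.
- cap_2: black plastic screw cap, 38 mm in diameter, 34 mm high, straight ribbed sides, about 40 g, on the -y bottle. Origin: centre of its underside, z up its axis. Screwed home its origin lies at x = 0, y = -72 mm, z = 235 mm in the stand's frame and its x axis along the stand's x. Both caps are alike; which has which thread changes between starts.
- cap_1_line (a point): point on the line moulded on cap_1's crown, 15 mm from its axis along the cap's +x, 34 mm above its underside. Quick thread, finger-tight: loosening, a cap rises 0.5 mm per 10 degrees and needs under 0.15 N m; past 60 degrees (best 70 to 85) it lifts straight off. 
- cap_2_line (a point): point on the line moulded on cap_2's crown, 15 mm from its axis along the cap's +x, 34 mm above its underside. Turned the tightening way a cap meets a hard stop within 3 degrees. A sprung seal inside pushes each cap up with 1 to 3 N.
- spanner: bystander: steel open-ended spanner, 170 mm long, lying along its x on the robot's side of the stand
- flux_tin: bystander: small flux tin, 60 mm in diameter, 45 mm high, beyond the stand's +y end; origin under its centre
- solder_coil: bystander: coil of brass brazing wire, 80 mm in diameter, 16 mm high, beyond the stand's -y end; origin under its centre
- torch: bystander: brass brazing torch hand-piece, 190 mm long, lying along its x on the stand's far side; origin under its handle's middle
Mind the look-alikes: they are no part of the job. What is shaped like the cap_2 but purple or red is not meant.

How it is judged:
By the outcome, as a careful person would: the job done as asked, in the order asked, and still so for the second after the job is handed in, while the arm keeps its last pose, push and grip.
It also fails if it takes over 51 s, if anything falls off the work surface, if the arm or the gripper's body presses on something with over 40 N, if the wrist force passes 120 N, or if a joint passes its speed limit or range.

## Working session

There is one attempt and no reset: what is moved stays moved. The work goes in short steps, Python scripts to look and compute and a tool call to move; the robot and the scene stay as the last step left them, time stands still between calls to the robot, and variables do not carry over. Pictures are saved under pics/ and viewed, and the job is handed in when it is done.

Besides the shell and the picture viewer there is one more tool, called after ">>>" as name(argument=value, ...) on one line, values as JSON. servo_tool: Moves the arm, as the interface text tells. Its arguments: {"type":"object","properties":{"series":{"type":"array","items":{"type":"object","properties":{"rotation":{"type":"array","items":{"type":"number"}},"dp":{"type":"array","items":{"type":"number"}},"claw":{"type":"number"}}}}},"required":["series"]}

```bash
ls; mkdir -p pics; cat > h.py <<'E'
import numpy as np,cv2
from cell import r
def cam(n):
    f=r.grab_frame(n); H=f['frame'].shape[0]
    F=H/2/np.tan(np.radians(f['fovy'])/2)
    R=cv2.Rodrigues(np.array(f['rvec'],float))[0]; t=np.array(f['tvec'],float).ravel()
    return f,F,R,t
def px2w(c,u,v,z=None):
    f,F,R,t=c
    d=np.array([(u-f['cx'])/F,(v-f['cy'])/F,1.])
    if z is None:
        return R.T@(d*f['depth'][int(round(v)),int(round(u))]-t)
    o=-R.T@t; w=R.T@d
    return o+w*(z-o[2])/w[2]
def w2px(c,p):
    f,F,R,t=c; q=R@np.array(p)+t
    return q[0]/q[2]*F+f['cx'],q[1]/q[2]*F+f['cy']
def save(n,img): cv2.imwrite('pics/'+n,cv2.cvtColor(img,cv2.COLOR_RGB2BGR))
E
python3 - <<'E'
from h import *
import pickle
for n in('scene','top'):
    c=cam(n); save(n+'0.png',c[0]['frame']); pickle.dump(c,open(n+'0.pkl','wb'))
    print(n,-c[2].T@c[3],c[1],{k:c[0][k] for k in('cx','cy','fovy')})
print(r.get_obs(), r.tcp_to_grasp)
E
```

```text
pics
scene [ 0.66471596 -0.75341458  0.77493684] 415.7573609604519 {'cx': 309.870011965849, 'cy': 200.82343617610908, 'fovy': 51.3797442769448}
top [0.38187252 0.03063327 1.12309111] 447.3148406336411 {'cx': 323.47475993770564, 'cy': 202.20365053654055, 'fovy': 48.18001872980068}
{'clock': 0.1, 'joint_positions': array([-1.25870595e+00,  9.17957539e-02,  1.23178425e+00,  6.98858263e-06,
        1.81979166e+00, -5.66982893e-02]), 'qd': array([-0.00021451, -0.00120734, -0.00128799,  0.00121018,  0.0010272 ,
       -0.00023793]), 'tau': array([ 1.47956951e-03, -4.60218108e+01, -4.19217968e+01, -9.46457726e-05,
        1.06620166e-02,  1.29944934e-05]), 'position': array([ 0.21621475, -0.5594159 ,  0.23024603]), 'eef_rot': array([-8.82692485e-04,  9.83046934e-01,  1.83351940e-01, -1.09917923e-04]), 'contact_force': array([0.61542184, 0.23846726, 1.14737899]), 'torque': array([-0.04270746, -0.0202339 ,  0.0100795 ]), 'opening': 0.08532178790364525} 0.0187
```

View pics/scene0.png

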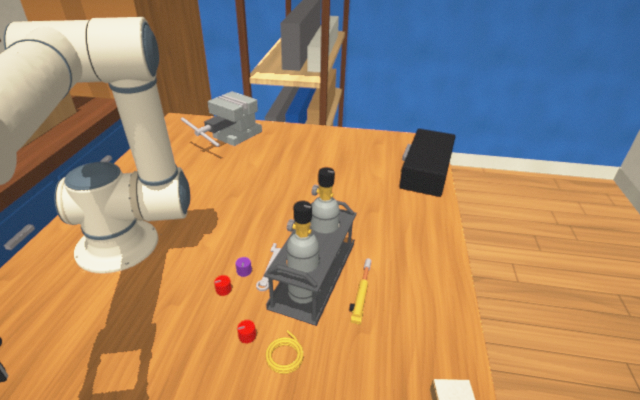

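View pics/top0.png

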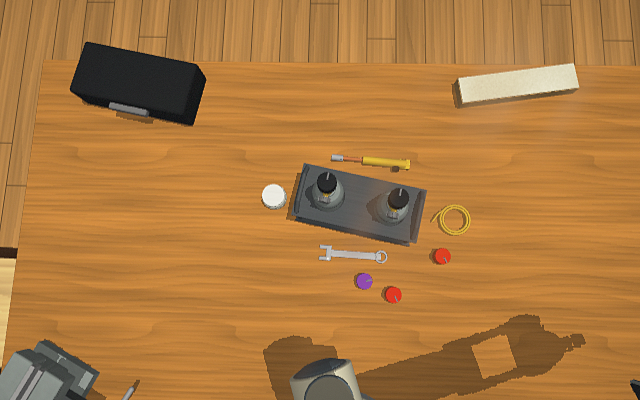

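Top view candidates: black caps on the bottles at (327,181) = cap_1 (+y, left) and (399,197) = cap_2. The purple (363,281) and red (393,295), (442,256) pieces are look-alikes lying on the bench. I'll check with a close crop.

```bash
python3 - <<'E'
import pickle
from h import *
c=pickle.load(open('top0.pkl','rb')); s=pickle.load(open('scene0.pkl','rb'))
a=cv2.resize(c[0]['frame'][150:260,280:440],None,fx=5,fy=5,interpolation=cv2.INTER_CUBIC); save('top0c.png',a)
b=cv2.resize(s[0]['frame'][150:330,250:400],None,fx=3.3,fy=3.3,interpolation=cv2.INTER_CUBIC); save('sc0c.png',b)
for cc,nm in((c,'top'),(s,'scene')):
    f,F,R,t=cc
    v,u=np.mgrid[0:400,0:640]; D=f['depth']
    P=np.stack([(u-f['cx'])/F*D,(v-f['cy'])/F*D,D],-1)@R
    P=P-(R.T@t)
    m=(D>0)&(P[...,2]>.255)&(P[...,2]<.29)&(P[...,0]>.35)&(P[...,0]<.75)&(abs(P[...,1])<.3)
    n,l,st,ce=cv2.connectedComponentsWithStats(m.astype(np.uint8))
    for i in range(1,n):
        if st[i,4]>20:
            q=P[l==i]; top=q[q[:,2]>.262]
            print(nm,ce[i],st[i,4],q.mean(0),np.median(q[:,2]), (top.min(0)+top.max(0))/2,top.max(0)-top.min(0))
E
```

```text
top [326.40251572 181.97798742] 318 [0.56149031 0.05461843 0.26777382] 0.2682912529849955 [0.56294184 0.05461262 0.2673179 ] [0.03822779 0.03759032 0.01037219]
top [398.46646341 197.97256098] 328 [ 0.53260015 -0.08535013  0.26785274] 0.2682285488307705 [ 0.53367703 -0.08567234  0.26784711] [0.03879016 0.03674301 0.01130971]
scene [325.73300971 173.59223301] 206 [0.56652131 0.0479892  0.26772409] 0.2705127931546409 [0.56606672 0.05336721 0.26813433] [0.03714491 0.03624864 0.0119234 ]
scene [301.95373665 208.47330961] 281 [ 0.5375407  -0.09214681  0.26791627] 0.2707976633228192 [ 0.53693643 -0.08566204  0.26784555] [0.03755897 0.04065258 0.01151962]
```

View pics/top0c.png

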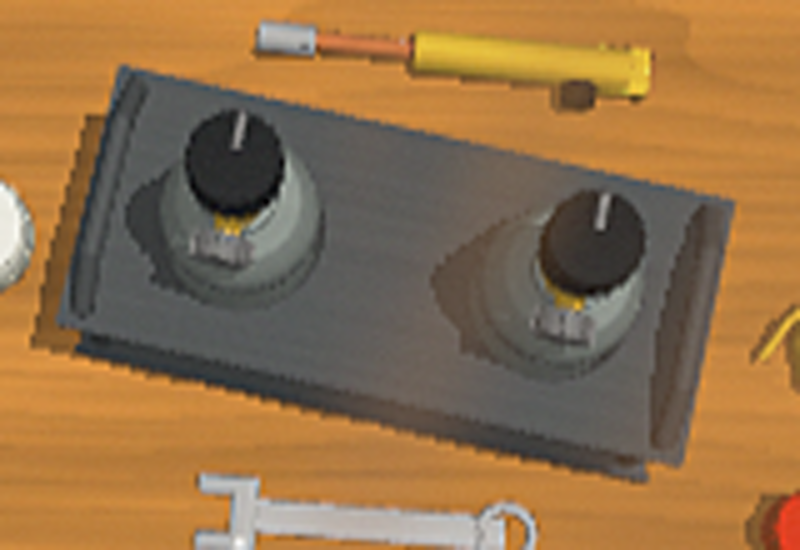

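View pics/sc0c.png

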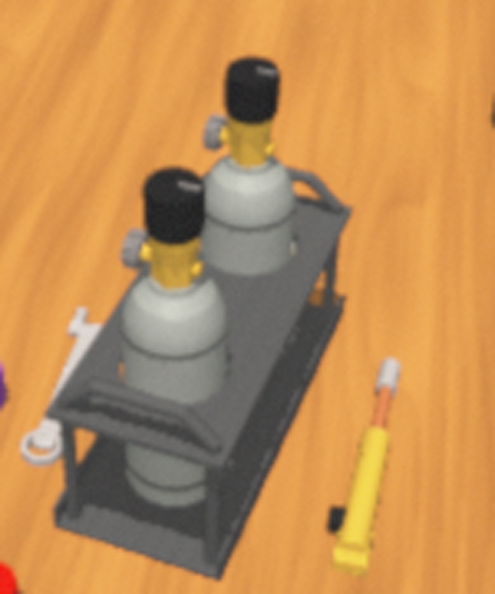

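Both caps are at the expected height (z 0.269 top) and 143 mm apart: cap_1 ≈ (0.564, 0.054), cap_2 ≈ (0.535, -0.086), stand yaw ≈ -12°. I'll use clockwise trials only: an oxygen cap then only meets its stop, so it's never loosened. cap_2 is nearer, so it goes first.

>>> servo_tool(series=[{"dp":[0,0,-40],"rotation":[0,0,0],"claw":85},{"dp":[10,-7,-38],"rotation":[0,0,0],"claw":85},{"dp":[33,-23,-5],"rotation":[0,0,0],"claw":85},{"dp":[33,-23,0],"rotation":[0,0,0],"claw":85},{"dp":[33,-23,0],"rotation":[0,0,0],"claw":85},{"dp":[33,-23,0],"rotation":[0,0,0],"claw":85},{"dp":[33,-23,0],"rotation":[0,0,0],"claw":85},{"dp":[33,-23,0],"rotation":[0,0,0],"claw":85}])

```text
clock: 0.77
position: [0.3575, -0.3455, 0.3057]
eef_rot: [-0.013, 0.984, 0.176, -0.003]
contact_force: [0.8, -0.1, -0.6]
opening: 0.085
```

```bash
cat >> h.py <<'E'
from scipy.spatial.transform import Rotation as Ro
def delta(p,yaw=None):
    o=r.get_obs(); q=o['eef_rot']; R0=Ro.from_quat([q[1],q[2],q[3],q[0]])
    d=R0.inv().apply(np.array(p)-o['position'])*1000
    x=R0.apply([1,0,0]); cur=np.degrees(np.arctan2(x[1],x[0]))
    if yaw is None: yaw=cur
    a=np.radians(yaw)
    T=Ro.from_matrix(np.array([[np.cos(a),np.sin(a),0],[np.sin(a),-np.cos(a),0],[0,0,-1]]))
    print('t',round(o['clock'],2),'pos',o['position'].round(4),'yaw',cur.round(1),'q6',np.degrees(o['joint_positions'][5]).round(1),'F',o['contact_force'].round(1),'M',o['torque'].round(3),'open',round(o['opening'],4))
    print('dp',d.round(1),'rot',np.degrees((R0.inv()*T).as_rotvec()).round(1))
E
python3 -c "
from h import *
delta([.535,-.0857,.315],66)"
```

```text
t 0.77 pos [ 0.3575 -0.3455  0.3057] yaw 20.3 q6 21.6 F [ 0.8 -0.1 -0.6] M [-0.05  -0.03  -0.034] open 0.085
dp [ 256.6 -182.3   -4.8] rot [ -1.4  -0.5 -45.7]
```

>>> servo_tool(series=[{"dp":[33,-23,-2],"rotation":[-1,0,0],"claw":85},{"dp":[33,-23,-2],"rotation":[0,0,0],"claw":85},{"dp":[33,-23,-2],"rotation":[0,0,0],"claw":85},{"dp":[33,-23,-2],"rotation":[0,0,0],"claw":85},{"dp":[33,-23,0],"rotation":[0,0,0],"claw":85},{"dp":[33,-23,0],"rotation":[0,0,0],"claw":85},{"dp":[33,-23,0],"rotation":[0,0,0],"claw":85},{"dp":[0,0,0],"rotation":[0,0,-7],"claw":85}])

```text
clock: 1.43
position: [0.5234, -0.0979, 0.3119]
eef_rot: [-0.006, 0.972, 0.237, -0.002]
contact_force: [0.8, -0.6, -0.6]
opening: 0.0849
```

```bash
python3 -c "
from h import *
delta([.535,-.0857,.315],66)"
```

```text
t 1.43 pos [ 0.5234 -0.0979  0.3119] yaw 27.4 q6 48.2 F [ 0.8 -0.6 -0.6] M [-0.021  0.001  0.002] open 0.0849
dp [15.9 -5.6 -3.1] rot [ -0.7  -0.2 -38.6]
```

>>> servo_tool(series=[{"dp":[16,-6,-3],"rotation":[-0.7,0,0],"claw":85},{"dp":[0,0,0],"rotation":[0,0,-7],"claw":85},{"dp":[0,0,0],"rotation":[0,0,-7],"claw":85},{"dp":[0,0,0],"rotation":[0,0,-7],"claw":85},{"dp":[0,0,0],"rotation":[0,0,-7],"claw":85},{"dp":[0,0,0],"rotation":[0,0,-7],"claw":70},{"dp":[0,0,0],"rotation":[0,0,-4],"claw":65},{"dp":[0,0,0],"rotation":[0,0,0],"claw":65}])

```text
clock: 2.1
position: [0.5367, -0.0788, 0.3091]
eef_rot: [-0.004, 0.828, 0.56, -0.004]
contact_force: [-0.2, 0.1, -0.5]
opening: 0.065
```

```bash
python3 -c "
from h import *
delta([.535,-.0857,.237],66)
c=cam('top');save('t1.png',cv2.resize(c[0]['frame'][130:280,300:480],None,fx=4,fy=4,interpolation=cv2.INTER_CUBIC))
c=cam('scene');save('s1.png',cv2.resize(c[0]['frame'][100:300,220:420],None,fx=3,fy=3,interpolation=cv2.INTER_CUBIC))
"
```

```text
t 2.1 pos [ 0.5367 -0.0788  0.3091] yaw 68.1 q6 9.9 F [-0.2  0.1 -0.5] M [-0.002 -0.023  0.008] open 0.065
dp [-6.9  1.8 72.1] rot [-0.6  0.1  2.1]
```

View pics/s1.png

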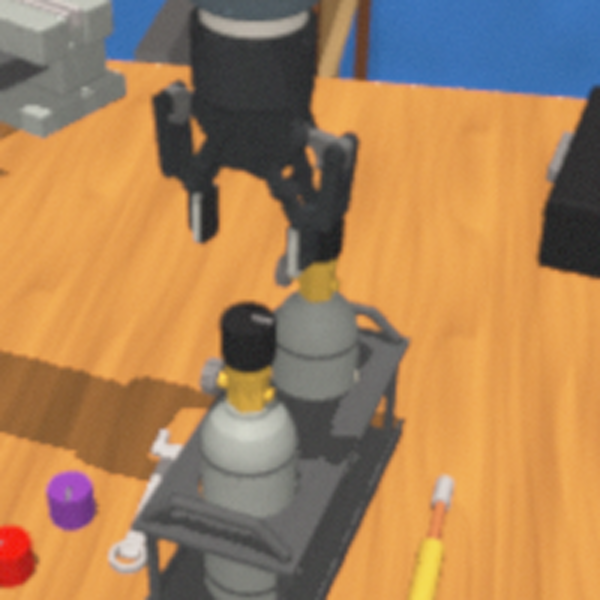

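The picture shows the open gripper straight above cap_2 (crop ~(248,335)), with its fingers on the stand's ±x sides. The rotation left a few mm of drift, so I'll correct that and then lower.

>>> servo_tool(series=[{"dp":[-7,2,0],"rotation":[-0.6,0,2],"claw":65},{"dp":[0,0,0],"rotation":[0,0,0],"claw":65},{"dp":[0,0,15],"rotation":[0,0,0],"claw":65},{"dp":[0,0,15],"rotation":[0,0,0],"claw":65},{"dp":[0,0,0],"rotation":[0,0,0],"claw":65},{"dp":[0,0,0],"rotation":[0,0,0],"claw":65},{"dp":[0,0,0],"rotation":[0,0,0],"claw":65},{"dp":[0,0,0],"rotation":[0,0,0],"claw":65}])

```text
clock: 2.87
position: [0.5356, -0.0883, 0.2803]
eef_rot: [0.002, 0.844, 0.536, 0.001]
contact_force: [-0.3, 0.4, 0.9]
opening: 0.0648
```

```bash
python3 -c "
from h import *
delta([.535,-.0857,.237],66)
"
```

```text
t 2.87 pos [ 0.5356 -0.0883  0.2803] yaw 64.8 q6 12.3 F [-0.3  0.4  0.9] M [-0.005 -0.002 -0.026] open 0.0648
dp [ 2.2 -1.8 43.3] rot [ 0.3  0.1 -1.2]
```

>>> servo_tool(series=[{"dp":[2,-1.5,14],"rotation":[0.3,0,0],"claw":65},{"dp":[0,0,14],"rotation":[0,0,0],"claw":65},{"dp":[0,0,12],"rotation":[0,0,0],"claw":65},{"dp":[0,0,0],"rotation":[0,0,0],"claw":65},{"dp":[0,0,0],"rotation":[0,0,0],"claw":65},{"dp":[0,0,0],"rotation":[0,0,0],"claw":65},{"dp":[0,0,0],"rotation":[0,0,0],"claw":65},{"dp":[0,0,0],"rotation":[0,0,0],"claw":65}])

```text
clock: 3.53
position: [0.5362, -0.0864, 0.2422]
eef_rot: [0.002, 0.845, 0.536, 0.001]
contact_force: [0.8, 0.3, 0.3]
opening: 0.0654
```

```bash
python3 -c "
from h import *
delta([.535,-.0857,.237],66)
c=cam('scene');save('s2.png',cv2.resize(c[0]['frame'][130:270,230:370],None,fx=4,fy=4,interpolation=cv2.INTER_CUBIC))
"
```

```text
t 3.53 pos [ 0.5362 -0.0864  0.2422] yaw 64.8 q6 12.5 F [0.8 0.3 0.3] M [ 0.047 -0.008 -0.046] open 0.0654
dp [ 0.2 -1.4  5.2] rot [ 0.3  0.  -1.2]
```

View pics/s2.png

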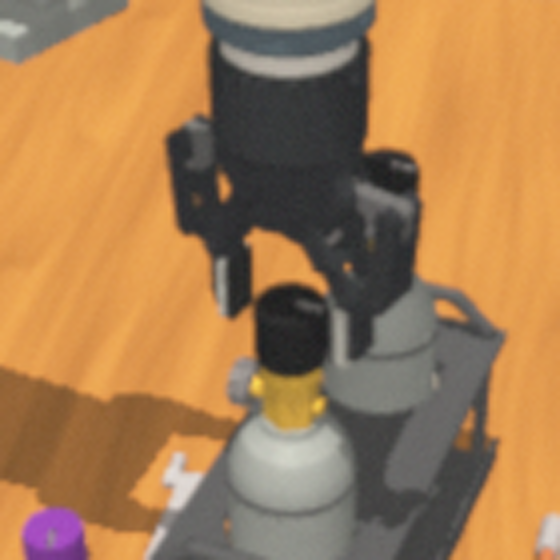

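The pads straddle cap_2 (tips at crop (235,300) and (350,355), cap centre (292,330)). Next I'll lower a little more and close.

>>> servo_tool(series=[{"dp":[0,-1,6],"rotation":[0.3,0,0],"claw":55},{"dp":[0,0,0],"rotation":[0,0,0],"claw":45},{"dp":[0,0,0],"rotation":[0,0,0],"claw":42},{"dp":[0,0,0],"rotation":[0,0,0],"claw":40},{"dp":[0,0,0],"rotation":[0,0,0],"claw":30},{"dp":[0,0,0],"rotation":[0,0,0],"claw":30},{"dp":[0,0,0],"rotation":[0,0,0],"claw":30},{"dp":[0,0,0],"rotation":[0,0,0],"claw":30}])

```text
clock: 4.25
position: [0.5356, -0.0861, 0.2372]
eef_rot: [0.001, 0.845, 0.535, 0.001]
contact_force: [0.6, -0.2, -0.5]
opening: 0.0364
```

```bash
python3 -c "
from h import *
delta([.535,-.0857,.237],66)
c=cam('scene');save('s3.png',cv2.resize(c[0]['frame'][130:270,230:370],None,fx=4,fy=4,interpolation=cv2.INTER_CUBIC))
"
```

```text
t 4.25 pos [ 0.5356 -0.0861  0.2372] yaw 64.8 q6 12.5 F [ 0.6 -0.2 -0.5] M [0.025 0.034 0.015] open 0.0364
dp [ 0.1 -0.7  0.2] rot [ 0.1 -0.  -1.2]
```

View pics/s3.png

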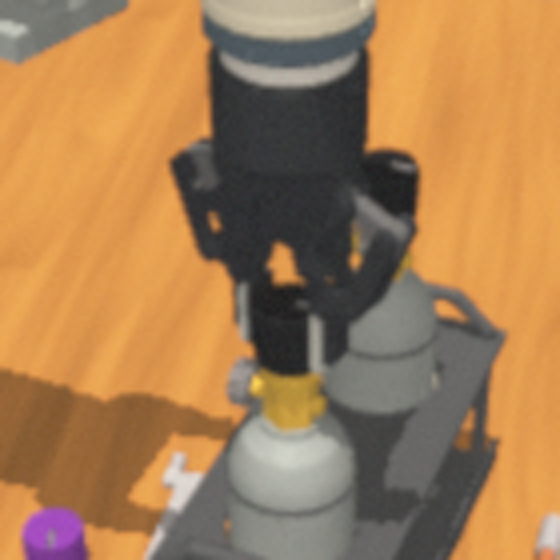

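Cap_2 is gripped (opening 36 mm, pads on either side of the cap at crop (245,310) and (316,345), lateral force ~0). Now a small clockwise trial (+z of the tool).

>>> servo_tool(series=[{"dp":[0,0,0],"rotation":[0,0,2],"claw":30},{"dp":[0,0,0],"rotation":[0,0,2],"claw":30},{"dp":[0,0,0],"rotation":[0,0,2],"claw":30},{"dp":[0,0,0],"rotation":[0,0,1],"claw":30},{"dp":[0,0,0],"rotation":[0,0,0.5],"claw":30},{"dp":[0,0,0],"rotation":[0,0,0.5],"claw":30},{"dp":[0,0,0],"rotation":[0,0,0.5],"claw":30},{"dp":[0,0,0],"rotation":[0,0,0.5],"claw":30}])

```text
clock: 4.97
position: [0.5359, -0.0862, 0.2371]
eef_rot: [0.001, 0.884, 0.467, 0.001]
contact_force: [-0.2, -0.9, -0.6]
opening: 0.0363
```

```bash
python3 -c "
from h import *
delta([.535,-.0857,.237],64.8)
print(r.get_obs()['tau'])"
```

```text
t 4.97 pos [ 0.5359 -0.0862  0.2371] yaw 55.7 q6 21.6 F [-0.2 -0.9 -0.6] M [-0.212  0.027  1.055] open 0.0363
dp [-0.1 -1.   0.1] rot [ 0.1  0.  -9.1]
[-3.81079484e-01 -3.89564681e+01 -4.17826581e+01  1.38976411e-01
 -1.41423295e-02  9.28140208e-01]
```

M_z rose to 1.05 N·m, far over the 0.15 N·m loosening torque. So clockwise is cap_2's tightening way: cap_2 is oxygen and is still home. I'll release it and go to cap_1.

>>> servo_tool(series=[{"dp":[0,0,0],"rotation":[0,0,0],"claw":65},{"dp":[0,0,0],"rotation":[0,0,0],"claw":65},{"dp":[0,0,0],"rotation":[0,0,0],"claw":65},{"dp":[0,0,0],"rotation":[0,0,0],"claw":65},{"dp":[0,0,-30],"rotation":[0,0,0],"claw":65},{"dp":[0,0,-40],"rotation":[0,0,0],"claw":65},{"dp":[0,0,-20],"rotation":[0,0,0],"claw":65},{"dp":[0,0,0],"rotation":[0,0,0],"claw":65}])

```text
clock: 5.63
position: [0.5341, -0.0859, 0.3258]
eef_rot: [-0.002, 0.885, 0.465, -0.003]
contact_force: [0.4, -0.0, 1.9]
opening: 0.0649
```

```bash
python3 -c "
from h import *
delta([.5635,.054,.320],70)
c=cam('scene');save('s4.png',cv2.resize(c[0]['frame'][80:260,220:400],None,fx=3.3,fy=3.3,interpolation=cv2.INTER_CUBIC))
"
```

```text
t 5.63 pos [ 0.5341 -0.0859  0.3258] yaw 55.4 q6 21.9 F [ 0.4 -0.   1.9] M [0.01  0.025 0.046] open 0.0649
dp [131.9 -55.1   5.7] rot [ -0.4   0.1 -14.6]
```

View pics/s4.png

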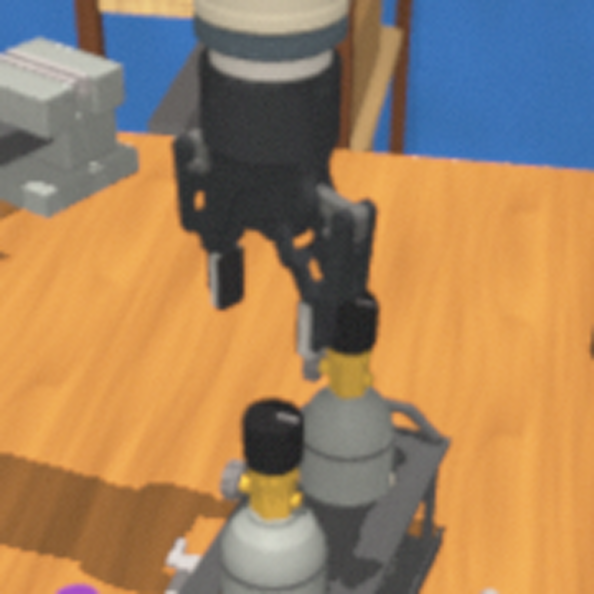

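Cap_2 (crop (273,437)) sits as before, with its line in the old direction. Moving to cap_1.

>>> servo_tool(series=[{"dp":[33,-14,0],"rotation":[0,0,0],"claw":65},{"dp":[33,-14,0],"rotation":[0,0,0],"claw":65},{"dp":[33,-14,0],"rotation":[0,0,0],"claw":65},{"dp":[33,-14,0],"rotation":[0,0,0],"claw":65},{"dp":[0,0,0],"rotation":[0,0,-5],"claw":65},{"dp":[0,0,0],"rotation":[0,0,-5],"claw":65},{"dp":[0,0,0],"rotation":[0,0,-5],"claw":65},{"dp":[0,0,0],"rotation":[0,0,0],"claw":65}])

```text
clock: 6.35
position: [0.5635, 0.0604, 0.3108]
eef_rot: [-0.007, 0.815, 0.579, -0.009]
contact_force: [0.0, 0.4, 0.0]
opening: 0.0649
```

```bash
python3 -c "
from h import *
delta([.5635,.054,.290],70)
"
```

```text
t 6.35 pos [0.5635 0.0604 0.3108] yaw 70.8 q6 21.9 F [0.  0.4 0. ] M [-0.     0.011 -0.04 ] open 0.0649
dp [-5.9  2.5 20.8] rot [-1.2  0.4  0.8]
```

>>> servo_tool(series=[{"dp":[-6,2.5,5],"rotation":[-1.2,0.4,0],"claw":65},{"dp":[0,0,0],"rotation":[0,0,0],"claw":65},{"dp":[0,0,10],"rotation":[0,0,0],"claw":65},{"dp":[0,0,10],"rotation":[0,0,0],"claw":65},{"dp":[0,0,0],"rotation":[0,0,0],"claw":65},{"dp":[0,0,0],"rotation":[0,0,0],"claw":65},{"dp":[0,0,0],"rotation":[0,0,0],"claw":65},{"dp":[0,0,0],"rotation":[0,0,0],"claw":65}])

```text
clock: 7.02
position: [0.5624, 0.0536, 0.2785]
eef_rot: [-0.003, 0.82, 0.573, -0.004]
contact_force: [-0.1, -0.1, -0.2]
opening: 0.0651
```

```bash
python3 -c "
from h import *
delta([.5635,.054,.237],70)
"
```

```text
t 7.02 pos [0.5624 0.0536 0.2785] yaw 69.9 q6 22.1 F [-0.1 -0.1 -0.2] M [ 0.042 -0.003 -0.02 ] open 0.0651
dp [ 0.9  1.2 41.5] rot [-0.5  0.2 -0.1]
```

>>> servo_tool(series=[{"dp":[1,1,12],"rotation":[-0.5,0.2,0],"claw":65},{"dp":[0,0,13],"rotation":[0,0,0],"claw":65},{"dp":[0,0,12],"rotation":[0,0,0],"claw":65},{"dp":[0,0,0],"rotation":[0,0,0],"claw":65},{"dp":[0,0,0],"rotation":[0,0,0],"claw":65},{"dp":[0,0,0],"rotation":[0,0,0],"claw":65},{"dp":[0,0,0],"rotation":[0,0,0],"claw":65},{"dp":[0,0,0],"rotation":[0,0,0],"claw":65}])

```text
clock: 7.68
position: [0.5642, 0.0542, 0.2416]
eef_rot: [0.0, 0.82, 0.573, 0.001]
contact_force: [-0.8, 1.1, 0.0]
opening: 0.0648
```

```bash
python3 -c "
from h import *
delta([.5635,.054,.237],70)
c=cam('scene');save('s5.png',cv2.resize(c[0]['frame'][100:240,260:400],None,fx=4,fy=4,interpolation=cv2.INTER_CUBIC))
"
```

```text
t 7.68 pos [0.5642 0.0542 0.2416] yaw 69.9 q6 22.2 F [-0.8  1.1  0. ] M [-0.019  0.004 -0.034] open 0.0648
dp [-0.4 -0.6  4.6] rot [ 0.1 -0.1 -0.1]
```

View pics/s5.png

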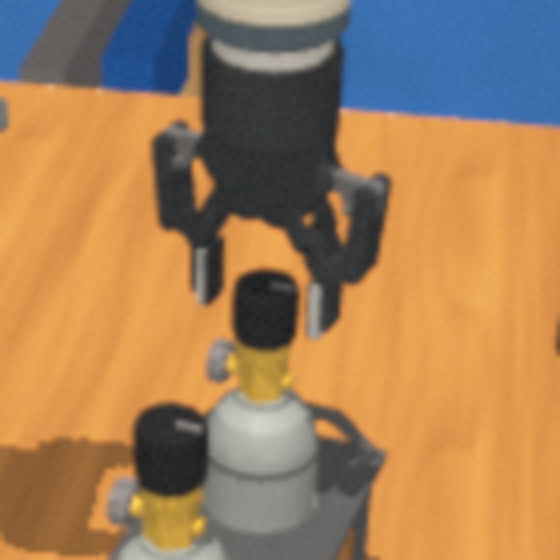

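The gripper straddles cap_1 (crop (265,310)). I'll close, then do a small clockwise trial in the next call.

>>> servo_tool(series=[{"dp":[0,0,5],"rotation":[0,0,0],"claw":55},{"dp":[0,0,0],"rotation":[0,0,0],"claw":45},{"dp":[0,0,0],"rotation":[0,0,0],"claw":42},{"dp":[0,0,0],"rotation":[0,0,0],"claw":40},{"dp":[0,0,0],"rotation":[0,0,0],"claw":30},{"dp":[0,0,0],"rotation":[0,0,0],"claw":30},{"dp":[0,0,0],"rotation":[0,0,0],"claw":30},{"dp":[0,0,0],"rotation":[0,0,0],"claw":30}])

```text
clock: 8.4
position: [0.5647, 0.0541, 0.2378]
eef_rot: [0.001, 0.82, 0.572, 0.002]
contact_force: [0.2, -0.2, 0.7]
opening: 0.0366
```

>>> servo_tool(series=[{"dp":[0,0,0],"rotation":[0,0,2],"claw":30},{"dp":[0,0,0],"rotation":[0,0,2],"claw":30},{"dp":[0,0,-0.2],"rotation":[0,0,2],"claw":30},{"dp":[0,0,-0.2],"rotation":[0,0,1],"claw":30},{"dp":[0,0,0],"rotation":[0,0,0.5],"claw":30},{"dp":[0,0,0],"rotation":[0,0,0.5],"claw":30},{"dp":[0,0,0],"rotation":[0,0,0.5],"claw":30},{"dp":[0,0,0],"rotation":[0,0,0.5],"claw":30}])

```text
clock: 9.07
position: [0.5647, 0.0543, 0.2382]
eef_rot: [0.001, 0.864, 0.504, 0.002]
contact_force: [0.6, 0.0, -0.2]
opening: 0.0363
```

```bash
python3 -c "
from h import *
delta([.5635,.054,.237],70)
"
```

```text
t 9.07 pos [0.5647 0.0543 0.2382] yaw 60.5 q6 31.5 F [ 0.6  0.  -0.2] M [0.043 0.007 0.021] open 0.0363
dp [-0.9 -0.9  1.2] rot [ 0.2 -0.2 -9.5]
```

It turned 9.5° clockwise at only 0.02 N·m: cap_1 is the fuel cap (left-hand). I'll continue clockwise, rising with the thread.

>>> servo_tool(series=[{"dp":[0,0,-0.25],"rotation":[0,0,4],"claw":30},{"dp":[0,0,-0.25],"rotation":[0,0,5],"claw":30},{"dp":[0,0,-0.25],"rotation":[0,0,5],"claw":30},{"dp":[0,0,-0.25],"rotation":[0,0,5],"claw":30},{"dp":[0,0,-0.25],"rotation":[0,0,5],"claw":30},{"dp":[0,0,-0.25],"rotation":[0,0,5],"claw":30},{"dp":[0,0,-0.25],"rotation":[0,0,4],"claw":30},{"dp":[0,0,0],"rotation":[0,0,0],"claw":30}])

```text
clock: 9.73
position: [0.5647, 0.0547, 0.2399]
eef_rot: [-0.0, 0.975, 0.224, 0.003]
contact_force: [-0.9, -0.7, -0.6]
opening: 0.0363
```

```bash
python3 -c "
from h import *
delta([.5647,.0543,.2415],-8)
"
```

```text
t 9.73 pos [0.5647 0.0547 0.2399] yaw 25.9 q6 66.2 F [-0.9 -0.7 -0.6] M [-0.024 -0.001  0.   ] open 0.0363
dp [-0.1  0.4 -1.6] rot [-0.1 -0.3 33.9]
```

>>> servo_tool(series=[{"dp":[0,0,-0.25],"rotation":[0,0,5],"claw":30},{"dp":[0,0,-0.25],"rotation":[0,0,5],"claw":30},{"dp":[0,0,-0.25],"rotation":[0,0,5],"claw":30},{"dp":[0,0,-0.25],"rotation":[0,0,5],"claw":30},{"dp":[0,0,-0.25],"rotation":[0,0,5],"claw":30},{"dp":[0,0,-0.25],"rotation":[0,0,5],"claw":30},{"dp":[0,0,-0.25],"rotation":[0,0,3],"claw":30},{"dp":[0,0,0],"rotation":[0,0,0],"claw":30}])

```text
clock: 10.4
position: [0.565, 0.0546, 0.2419]
eef_rot: [-0.001, 0.998, -0.067, 0.003]
contact_force: [-0.1, -0.1, -0.6]
opening: 0.0362
```

```bash
python3 -c "
from h import *
delta([.5647,.0543,.2415],-8)
"
```

```text
t 10.4 pos [0.565  0.0546 0.2419] yaw -7.7 q6 99.8 F [-0.1 -0.1 -0.6] M [-0.003  0.017 -0.002] open 0.0362
dp [-0.2  0.3  0.4] rot [-0.1 -0.3  0.3]
```

78° total, no load. Lifting straight, gently first.

>>> servo_tool(series=[{"dp":[0,0,-2],"rotation":[0,0,0],"claw":30},{"dp":[0,0,-3],"rotation":[0,0,0],"claw":30},{"dp":[0,0,-5],"rotation":[0,0,0],"claw":30},{"dp":[0,0,-8],"rotation":[0,0,0],"claw":30},{"dp":[0,0,-10],"rotation":[0,0,0],"claw":30},{"dp":[0,0,-10],"rotation":[0,0,0],"claw":30},{"dp":[0,0,-8],"rotation":[0,0,0],"claw":30},{"dp":[0,0,0],"rotation":[0,0,0],"claw":30}])

```text
clock: 11.07
position: [0.5647, 0.0544, 0.2938]
eef_rot: [-0.001, 0.998, -0.062, 0.004]
contact_force: [0.4, 0.5, 1.2]
opening: 0.0363
```

>>> servo_tool(series=[{"dp":[0,0,-8],"rotation":[0,0,0],"claw":30},{"dp":[0,0,-10],"rotation":[0,0,0],"claw":30},{"dp":[0,0,-10],"rotation":[0,0,0],"claw":30},{"dp":[0,0,-10],"rotation":[0,0,0],"claw":30},{"dp":[0,0,-4],"rotation":[0,0,0],"claw":30},{"dp":[0,0,0],"rotation":[0,0,0],"claw":30},{"dp":[0,0,0],"rotation":[0,0,0],"claw":30},{"dp":[0,0,0],"rotation":[0,0,0],"claw":30}])

```text
clock: 11.73
position: [0.5645, 0.0544, 0.3415]
eef_rot: [-0.001, 0.998, -0.061, 0.005]
contact_force: [-0.3, 0.2, -0.9]
opening: 0.0366
```

```bash
python3 -c "
from h import *
delta([.5647,.0543,.2415],-8)
c=cam('scene');save('s6.png',cv2.resize(c[0]['frame'][80:340,200:400],None,fx=2.3,fy=2.3,interpolation=cv2.INTER_CUBIC))
c=cam('top');save('t6.png',c[0]['frame'])
"
```

```text
t 11.73 pos [0.5645 0.0544 0.3415] yaw -7.0 q6 99.1 F [-0.3  0.2 -0.9] M [-0.008 -0.041 -0.018] open 0.0366
dp [ -0.7   0.3 100. ] rot [-0.2 -0.5  1. ]
```

View pics/s6.png

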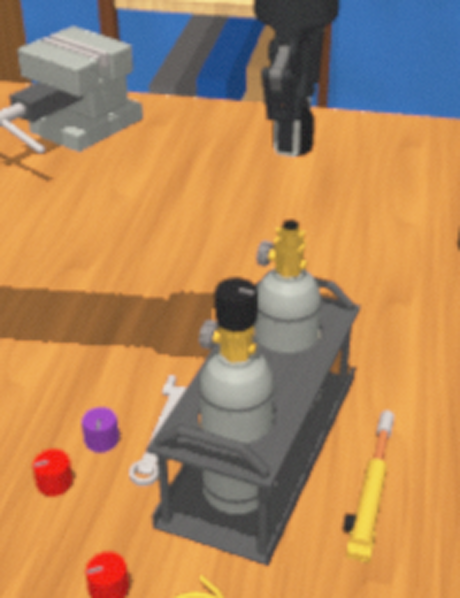

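View pics/t6.png

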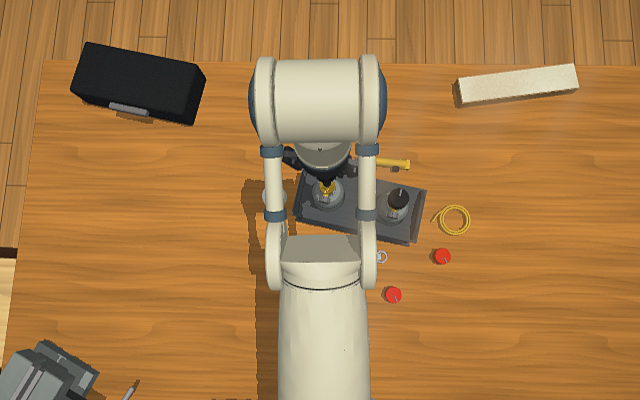

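The scene view shows cap_1 in the gripper at crop (292,140), its valve bare below at (290,230). Cap_2 is still on at (237,300) and the bench items are in place. One last comparison of cap_2 with the first picture, then I'll hand in.

```bash
python3 -c "
from h import *
import pickle
a=pickle.load(open('scene0.pkl','rb'))[0]; c=cam('scene')[0]
A=a['frame'][195:240,285:320];B=c['frame'][195:240,285:320]
save('cmp.png',cv2.resize(np.hstack([A,B]),None,fx=10,fy=10,interpolation=cv2.INTER_CUBIC))
d=c['depth'][204:220,296:308]-a['depth'][204:220,296:308];print(np.median(d)*1000)
"
```

```text
0.07015467
```

View pics/cmp.png

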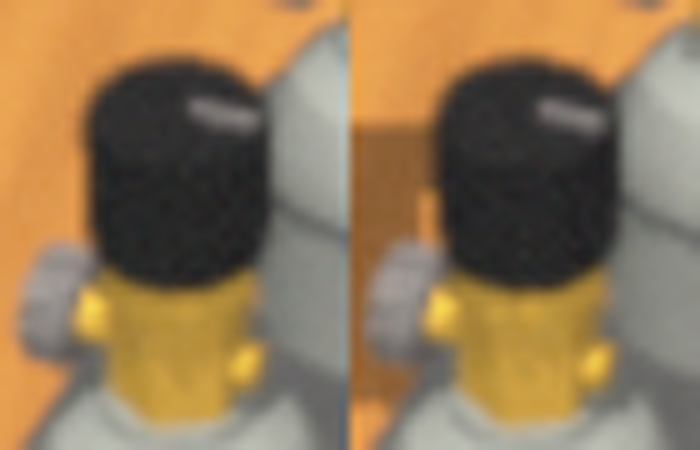

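Cap_2 is the same before (left) and after (right): line direction and height match.

```bash
python3 -c "
from cell import r
print(r.sign_off())"
```

```text
the job is handed in; nothing more can be done
None
```

The fuel cap is off: it's cap_1, on the +y bottle. The gripper is holding it about 10 cm above its seat, and I've handed the job in.

- **Finding the fuel bottle:** I only made clockwise trial turns, so the oxygen cap could never be loosened. Cap_2 met a hard stop at about 1.05 N·m, which makes it the oxygen bottle. Its trial turn took the gripper 9° round, so the pads probably slipped on it. Cap_1 turned freely at about 0.02 N·m.
- **Unscrewing:** I turned cap_1 about 78° clockwise, rising with the thread, then lifted it straight up.
- **Last checks:** In the pictures, cap_1 is in the gripper, its valve is bare, and the grip opening held steady at 36.6 mm. Cap_2's line and height match the first picture (0.07 mm depth change).
- **Other items:** The pieces I could see on the bench had not moved. In the last top view the arm hid the purple cap and parts of the spanner, flux tin and torch. The scene camera showed the purple cap, spanner and torch in place, but the flux tin was only partly visible.
- **Time:** The job took about 12 s of the 51 s allowed. No check failed or disagreed.

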